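# Wedge the sagging outfeed rest level

### The job

The hinged flap of the small wooden outfeed rest has sagged at its front. Take the tapered pine wedge that lies loose in the front part of the bench (not the one back by the saw fence) and push it, thin end first, flat on the bench and straight in, under the middle of the flap's front edge until the flap is level against its steel stop lips and the wedge is jammed firmly in place by itself. Do not shift the other things on the bench.

Things in the scene. Friction and masses are not known exactly. Their poses are not given: they have to be found in the camera images.
- rest: Wooden outfeed rest, fixed to the bench (bench top z = 0): 200 mm wide (y), 183 mm deep (x). Origin at the middle of its open front, straight below the level flap's front edge, 0 to 4 mm below the bench top (bedded in, varies); x points in under the flap, roughly away from the robot, z up. Cheek tops 30 mm above origin. Under the flap, the middle 140 mm are clear, 150 mm deep.
- stops (a point): Between the two 3 mm thick steel stop lips on the rest's cheeks, level with their undersides (30 mm above the rest's origin). Each lip reaches 10 mm in over a side of the flap, 25 to 65 mm behind the front edge; they stop the flap rigidly when it is level. Axes as the rest.
- flap: Plywood flap of the rest, 160 mm wide, 150 mm from hinge to front edge, 12 mm thick, about 0.5 kg (varies). Origin on the hinge line at its far edge, in its top face; x points away from the front edge, z is the normal of its top face, upright when level. It hangs 0.053 rad low (front edge 8 mm down), turns freely and falls back if nothing holds it.
- flap_edge (a point): Middle of the lower front edge of the flap; moves with the flap. When the flap is level it is 14 to 18 mm above the bench, when sagged 6 to 10 mm.
- wedge: Loose pine wedge, 120 mm long (y), 32 mm wide (x), 0.03 kg. Origin at the middle of its flat underside. Thin end (4 mm) at y = -60 mm, butt (22 mm) at y = +60 mm: thickness = 13 mm + 0.15 y. Friction about 0.6: it stays where it is pushed.
- wedge_mid (a point): Centre of the wedge, 6.5 mm above its underside; axes as the wedge. It slides in under the flap with less than about 8 N; once the flap is at its stops the resistance climbs, and a push of 15 to 20 N on the butt jams it firmly (about 10 N then stays between wedge and flap).
- offcut_hard: Bystander: straight hardwood offcut, 42x100x21 mm, not tapered. Origin at the middle of its underside.
- offcut_pine: Bystander: straight pine offcut, 36x60x18 mm, not tapered. Origin at the middle of its underside.
- pencil: Bystander: flat carpenter pencil 16x156x8 mm. Origin at the middle of its underside.
- nail_jar: Bystander: grey lidded jar, 61 mm across, 75 mm tall. Origin at the middle of its underside.
- oil_can: Bystander: green oil can with a spout, 52 mm across, 120 mm tall. Origin at the middle of its underside.

How it is judged:
At the end, for the whole second after the job is handed in: Flap level within 0.012 rad; wedge flat, thin end inward, at rest, within 0.26 rad of straight in and 30 mm of the flap's middle, the front edge on it from 20 mm thinward to 50 mm buttward of its middle; jammed: bears on the flap with over 6.5 N (angle between flap's own z axis and vertical below 0.012 rad and contact force between wedge and flap above 6.5 N and angle between wedge's own z axis and vertical below 0.035 rad and angle between the y axis of wedge and the x axis of rest, either way round below 0.26 rad and y of flap_edge in the frame of wedge between -0.02 and 0.05 m and y of wedge in the frame of rest between -0.03 and 0.03 m and linear speed of wedge below 0.01 m/s); the robot touches nothing.
It fails at once if another thing on the bench is shifted by more than 30 mm (distance of any of offcut_hard, offcut_pine, pencil, nail_jar, oil_can from where it was at the start of the episode above 0.03 m).
It also fails if it takes over 64 s, if anything falls off the work surface, if the arm or the gripper's body presses on something with over 40 N, if the wrist force passes 120 N, or if a joint passes its speed limit or range.

### The arm

A 6-joint arm with a two-finger parallel gripper is mounted at the origin on a cart in front of the work surface, level with it; the furniture and walls round the work are solid. World frame = base frame: x ahead of the robot, y to its left, z up, the work surface at z = 0. Lengths are in m, angles in rad, forces in N, time in s.
With the tool pointing down it reaches from about 0.25 to 0.775 m from the base axis. Payload 4 kg.
Tool frame: the origin (TCP) lies at the very end of the fingers, on their centre line; the grasp point (between the pads) lies 19 mm behind it; z points along the fingers, y is the line along which they close (so a half turn about z gives the same grasp; the last joint's range is limited). The gripper opens to 94 mm and grips with 3 to 60 N. Pads are 16 mm wide; open, the fingers measure 119 mm over their backs; the gripper's body (75 mm by 177 mm) begins 78 mm behind the grasp point.
Start: joints at [-1.32, 0.087, 1.371, -0, 1.684, -0.103], TCP at [0.191, -0.516, 0.206] pointing down, gripper open.
Joint ranges: [-3.1, 3.1], [-0.76, 2.03], [0.27, 2.55], [-1.08, 4.22], [0.17, 2.65], [-2.57, 2.57]. Speed limits (rad/s): [2.79, 2.79, 3.14, 3.14, 3.14, 3.14].

### API

Orientations are given as [roll, pitch, yaw] about the fixed x, y, z axes, in that order (R = Rz(yaw) Ry(pitch) Rx(roll)).
In Python, from bench import robot gives the robot as it stands. The module is installed in compiled form; this text tells all that it offers.
- The arm moves only by the tool move_arm, never from a script. Its argument "deltas" is one flat list of numbers, 7 for each row, row after row: the turn, a rotation vector about the tool's x, y, z in rad, then the shift along the tool's x, y, z in cm, then the closure, from -1 (fully open) to 1 (shut). A call has 1 to 8 rows; each row is the pose to reach, as a shift and turn from the pose commanded when the call began, along the tool's axes at that moment; what a row does not reach only later rows make up. A row lasts 1/10 s, in which the tool goes at most 50 mm and 8.59 degrees, less where a joint would pass 70% of its speed; a pose out of reach is approached as far as the arm can. A call with a gripper value outside its range is refused whole. The fingers move at their own pace and stop on an object; the grip force is fixed at half the most. Time passes only in rows, so rows that repeat a pose let the fingers close. It gives the time, the measured TCP pose, the force, the opening and the grip force at its end, in the units of the state.
- robot.get_obs(): the state, without advancing time (a new reading comes with each control period).
- robot.snapshot(name): name is "scene" or "top" or "wrist"; returns a dict with "image" (420x560x3 uint8, red, green, blue), "depth" (420x560 float32, m along the optical axis (not along the pixel's ray), 0 where there is no reading), "fov_y" (degrees; the focal length in pixels is half the picture's height over the tangent of half this angle, whatever the lens; pixels are square), "cx", "cy" (the principal point, pixels), "origin" and "orientation" of the camera in the world; the wrist camera has in their place "T_tool_cam" (4x4, takes a point from camera to tool coordinates, whose origin is the TCP and whose axes are the flange's). Camera axes: x right, y up, looking along -z (the intrinsics and any distortion apply to the point x, -y, -z); pixel columns grow to the right and rows downward; lengths in m; the calibration is good to about 2 mm. The wrist camera is an equidistant fisheye: a pixel r from the principal point sees the ray r / f radians off the axis. A picture is of the moment at which its call begins: read the wrist's pose just before it.
- robot.close_job(): hands the job in; it is judged then, once.
The state is a dict: "time": time; "joint_positions": joint angles; "qvel": joint speeds; "joint_torque": joint torques, N m; "tool_pos": TCP position; "ee_rot": TCP orientation; "wrist_force": force on the tool from outside, world axes, zero at the start; "wrist_torque": the same for the moment, N m; "width": finger opening in m; "finger_force": force on a finger pad.
Only numpy, scipy, OpenCV 4.12 (cv2) and the standard library are available. Lean on these libraries where they do the work, as an engineer would, in place of code of your own. Each camera call takes 0.05 s, during which the arm holds its last target. There are 200 camera calls.

## Working session

There is one attempt and no reset: what is moved stays moved. The work goes in short steps, Python scripts to look and compute and a tool call to move; the robot and the scene stay as the last step left them, time stands still between calls to the robot, and variables do not carry over. Pictures are saved under pics/ and viewed, at most 10 in all, crops included, and the job is handed in when it is done.

Besides the shell and the picture viewer there is one more tool, called after "Request:" by a JSON object that holds its "method" and its "body". move_arm: Moves the arm, as the interface text tells. Its arguments: {"type":"object","properties":{"deltas":{"type":"array","items":{"type":"number"}}},"required":["deltas"]}

```bash
mkdir -p pics
cat > h.py <<'E'
import numpy as np, cv2
from bench import robot
def snap(n,fn=None):
    s=robot.snapshot(n)
    if fn: cv2.imwrite('pics/'+fn,cv2.cvtColor(s['image'],cv2.COLOR_RGB2BGR))
    return s
E
python3 - <<'E'
from h import *
print(robot.get_obs())
for n in('scene','top'):
    s=snap(n,n+'0.png'); np.save(n+'.npy',s,allow_pickle=True)
    print({k:v for k,v in s.items() if k not in('image','depth')},(s['depth']>0).mean())
E
```

```text
{'time': 0.0, 'joint_positions': array([-1.32009271e+00,  8.79402115e-02,  1.37221586e+00,  5.19749229e-06,
        1.68356410e+00, -1.03122816e-01]), 'qvel': array([ 0.00075732,  0.00031889,  0.00257453, -0.00110539, -0.00213515,
       -0.00127107]), 'joint_torque': array([-2.02458350e-04, -3.40172195e+01, -3.02431297e+01,  7.16592162e-02,
        3.27267358e-02, -1.90378614e-04]), 'tool_pos': array([ 0.1904238 , -0.51542276,  0.20433172]), 'ee_rot': array([-3.13947697e+00, -2.24145150e-04,  3.53826771e-01]), 'wrist_force': array([-0.1696197 ,  0.04783511, -0.0906372 ]), 'wrist_torque': array([-0.01882141, -0.03758668, -0.01314022]), 'finger_force': 0.0, 'width': 0.09379704250402557}
{'fov_y': 50.59393708261025, 'cx': 278.5547491747735, 'cy': 204.273353128096, 'origin': array([0.18566488, 0.81594415, 0.60785049]), 'orientation': array([ 0.94412414, -0.0226941 , -2.60058931])} 0.9958460884353741
{'fov_y': 55.21137043320199, 'cx': 281.38511273842164, 'cy': 213.36382293615966, 'origin': array([0.35910817, 0.16535183, 1.07892678]), 'orientation': array([ 0.18290375, -0.00196845, -1.54716758])} 0.9960331632653061
```

View pics/top0.png

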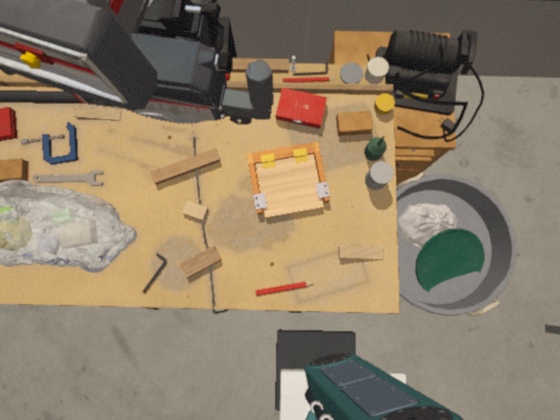

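View pics/scene0.png

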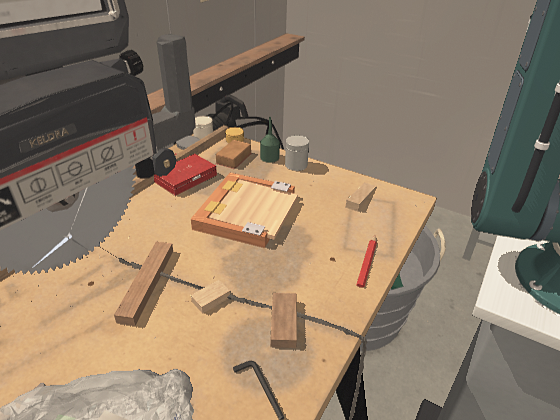

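The top view shows the wedge at about (361,252), the rest at (290,182) with its front edge near (292,213), the pencil at (285,288), the jar at (380,173) and the decoy wedge at (98,114). Next I'll get 3D positions from the depth.

```bash
cat >> h.py <<'E'
from scipy.spatial.transform import Rotation as Ro
def cloud(s):
    d=s['depth'];H,W=d.shape;f=H/2/np.tan(np.radians(s['fov_y'])/2)
    u,v=np.meshgrid(np.arange(W),np.arange(H))
    P=np.dstack([(u-s['cx'])/f*d,-(v-s['cy'])/f*d,-d])
    return P@Ro.from_euler('xyz',s['orientation']).as_matrix().T+s['origin']
E
python3 - <<'E'
from h import *
s=np.load('top.npy',allow_pickle=True).item();P=cloud(s)
def fit(r0,r1,c0,c1,lo,hi=.2,nm=''):
    Q=P[r0:r1,c0:c1];m=(Q[...,2]>lo)&(Q[...,2]<hi)
    n,l,st,ce=cv2.connectedComponentsWithStats(m.astype(np.uint8))
    k=1+np.argmax(st[1:,4]);q=Q[l==k]
    r=cv2.minAreaRect((q[:,:2]*1000).astype(np.float32));print(nm,r,'mean',q.mean(0).round(4),len(q));return q
print('bench z',np.median(P[255:275,230:260,2]))
w=fit(235,270,330,395,.004,.06,'wedge')
xy=w[:,:2]; c=xy.mean(0);U,S,V=np.linalg.svd(xy-c,full_matrices=False);a=V[0];t=(xy-c)@a
print('axis',a,np.polyfit(t,w[:,2],1),t.min(),t.max(),'end pts',c+a*t.min(),c+a*t.max())
r=fit(140,220,240,335,.012,.06,'rest')
fit(275,300,250,320,.003,.03,'pencil');fit(160,188,365,395,.03,.1,'jar');fit(240,285,178,225,.008,.05,'hard');fit(200,224,180,212,.008,.05,'pineoff')
# flap plane
for rc in [(200,262),(205,290),(195,320),(190,290),(175,290),(165,290),(212,262),(210,290),(214,290),(218,292),(222,292)]: print(rc,P[rc].round(4))
I=cv2.cvtColor(s['image'],cv2.COLOR_RGB2BGR)
cv2.imwrite('pics/crop.png',cv2.resize(I[130:310,230:410],(600,600),interpolation=cv2.INTER_CUBIC))
E
```

```text
bench z -0.00034073226240927124
wedge ((458.4931640625, -46.24699020385742), (34.89649963378906, 119.81140899658203), 2.0486559867858887) mean [ 0.4564 -0.0416  0.0132] 526
axis [ 0.0224498  -0.99974797] [-0.13248848  0.0131881 ] -0.05535387389927553 0.06455045820544958 end pts [0.45513981 0.01374832] [ 0.45783164 -0.1061258 ]
rest ((648.773681640625, 151.95657348632812), (183.53277587890625, 200.09100341796875), 11.649297714233398) mean [0.6479 0.1517 0.0271] 4721
pencil ((359.6126403808594, 156.81524658203125), (16.698143005371094, 156.6202392578125), 11.378740310668945) mean [0.3586 0.1598 0.0067] 318
jar ((660.0458984375, -89.18607330322266), (61.39034652709961, 59.40589141845703), 29.973230361938477) mean [ 0.656  -0.0862  0.0696] 533
hard ((428.5659484863281, 382.0970764160156), (55.97152328491211, 100.27283477783203), 29.57639503479004) mean [0.4224 0.3781 0.0202] 644
pineoff ((563.2442016601562, 401.1762390136719), (60.816932678222656, 44.69385528564453), 69.88548278808594) mean [0.5592 0.4015 0.0174] 310
(200, 262) [0.5878 0.2204 0.0317]
(205, 290) [0.5782 0.1453 0.0211]
(195, 320) [0.6058 0.0656 0.0293]
(190, 290) [0.6188 0.1462 0.0244]
(175, 290) [0.6605 0.147  0.0252]
(165, 290) [0.6881 0.1476 0.0274]
(212, 262) [0.5572 0.2199 0.0211]
(210, 290) [0.565  0.145  0.0188]
(214, 290) [0.5571 0.1444 0.0018]
(218, 292) [ 0.5467  0.1387 -0.0008]
(222, 292) [0.5354 0.1385 0.0007]
```

View pics/crop.png

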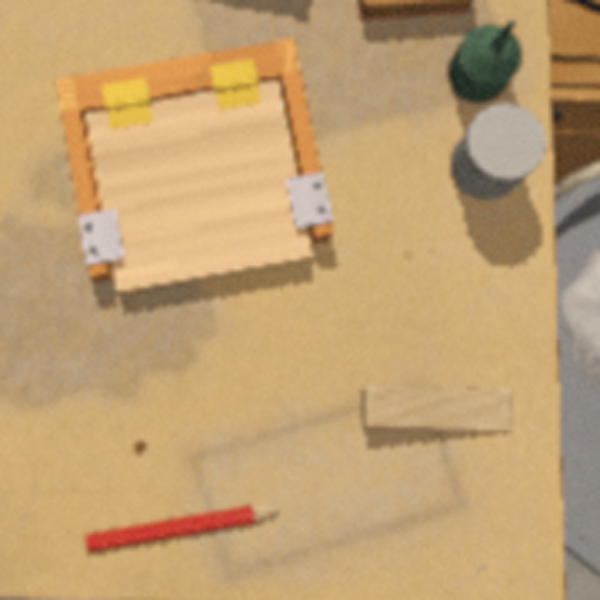

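The wedge is centred at about (0.458,-0.046), with its butt towards +y and its thin end towards -y. The rest's front middle is at about (0.559,0.1335) and it is yawed about 0.203 rad. I'll move above the wedge's butt, with the fingers closing across its width.

Request:
{"method": "move_arm", "body": {"deltas": [0,0,-1.246,43.0,-39.4,5,-1,0,0,-1.246,43.0,-39.4,5,-1,0,0,-1.246,43.0,-39.4,5,-1,0,0,-1.246,43.0,-39.4,5,-1,0,0,-1.246,43.0,-39.4,5,-1,0,0,-1.246,43.0,-39.4,5,-1,0,0,-1.246,43.0,-39.4,5,-1,0,0,-1.246,43.0,-39.4,5,-1]}}

```text
time: 0.9
tool_pos: [0.3732, -0.1596, 0.1709]
ee_rot: [3.141, 0.0, 1.559]
wrist_force: [1.7, 1.0, -0.1]
width: 0.0943
finger_force: 0.0
```

Request:
{"method": "move_arm", "body": {"deltas": [0,0,-0.041,16.5,8.3,1.8,-1,0,0,-0.041,16.5,8.3,1.8,-1,0,0,-0.041,16.5,8.3,1.8,-1,0,0,-0.041,16.5,8.3,1.8,-1,0,0,-0.041,16.5,8.3,1.8,-1,0,0,-0.041,16.5,8.3,1.8,-1]}}

```text
time: 1.5
tool_pos: [0.4583, 0.0024, 0.1526]
ee_rot: [-3.14, 0.001, 1.597]
wrist_force: [-0.7, -0.5, 0.4]
width: 0.0939
finger_force: 0.0
```

Run:
```python
from h import *
o=robot.get_obs();print(o['tool_pos'],o['ee_rot'])
s=snap('wrist','w1.png');T=np.array(s['T_tool_cam']);print(T.round(3),s['fov_y'],s['cx'],s['cy'])
np.save('w1.npy',dict(s=s,o=o),allow_pickle=True)
```

```text
[0.45827744 0.00237359 0.15262978] [-3.13977452e+00  5.25889414e-04  1.59682520e+00]
[[ 0.     0.969  0.247  0.071]
 [ 1.    -0.001  0.     0.001]
 [ 0.     0.247 -0.969 -0.179]
 [ 0.     0.     0.     1.   ]] 65.70646984690485 277.4052454459444 210.64871029869116
```

View pics/w1.png

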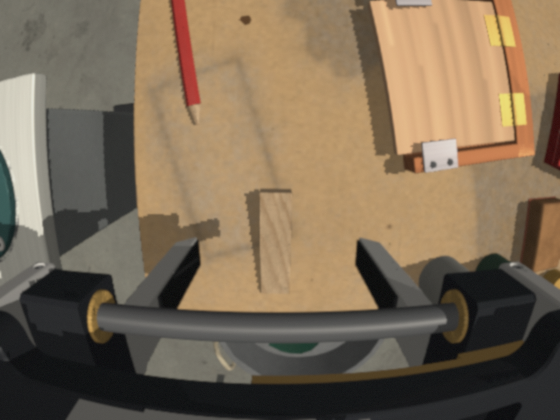

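The wrist picture shows the wedge with its butt at the top, corners about (260,191) and (291,191), and its thin end at (262,292) to (291,290). I'll cast rays to these.

```bash
cat >> h.py <<'E'
def wray(s,o,px,z):
    f=210/np.tan(np.radians(s['fov_y'])/2);d=np.array(px,float)-[s['cx'],s['cy']];r=np.hypot(*d);th=r/f
    v=np.array([d[0]/r*np.sin(th),-d[1]/r*np.sin(th),-np.cos(th)]);T=np.array(s['T_tool_cam'])
    R=Ro.from_euler('xyz',o['ee_rot']).as_matrix();C=R@T[:3,3]+o['tool_pos'];D=R@T[:3,:3]@v
    return (C+D*(z-C[2])/D[2]).round(4)
E
python3 - <<'E'
from h import *
d=np.load('w1.npy',allow_pickle=True).item();s,o=d['s'],d['o']
for p,z in [((260,191),.022),((291,191),.022),((262,292),.004),((291,290),.004),((372,3),.020),((400,155),.02),((387,79),.02)]: print(p,wray(s,o,p,z))
E
```

```text
(260, 191) [0.4414 0.0135 0.022 ]
(291, 191) [0.4714 0.0143 0.022 ]
(262, 292) [ 0.4438 -0.1062  0.004 ]
(291, 290) [ 0.4767 -0.1026  0.004 ]
(372, 3) [0.5471 0.2093 0.02  ]
(400, 155) [0.5799 0.0546 0.02  ]
(387, 79) [0.5624 0.1296 0.02  ]
```

Request:
{"method": "move_arm", "body": {"deltas": [0,0,0,0.1,-0.1,5,-1,0,0,0,0.1,-0.1,10,-1,0,0,0,0.1,-0.1,13,-1,0,0,0,0.1,-0.1,14.8,-1,0,0,0,0.1,-0.1,14.8,1,0,0,0,0.1,-0.1,14.8,1,0,0,0,0.1,-0.1,14.8,1,0,0,0,0.1,-0.1,14.8,1]}}

```text
time: 2.35
tool_pos: [0.4588, 0.0025, 0.0069]
ee_rot: [3.139, 0.001, 1.594]
wrist_force: [-0.5, -0.3, -0.1]
width: 0.0652
finger_force: 0.0
```

Request:
{"method": "move_arm", "body": {"deltas": [0,0,0,0,0,0,1,0,0,0,0,0,0,1,0,0,0,0,0,0,1,0,0,0,0,0,0,1]}}

```text
time: 2.75
tool_pos: [0.4576, 0.003, 0.0053]
ee_rot: [-3.142, 0.0, 1.595]
wrist_force: [-0.7, 0.3, 0.0]
width: 0.0331
finger_force: 0.1
```

Request:
{"method": "move_arm", "body": {"deltas": [0,0,0,0,0,0,1,0,0,0,0,0,0,1,0,0,0,0,0,0,1,0,0,0,0,0,-2,1,0,0,0,0,0,-5,1,0,0,0,0,0,-5,1]}}

```text
time: 3.35
tool_pos: [0.4609, 0.0026, 0.0592]
ee_rot: [3.133, 0.001, 1.595]
wrist_force: [-0.3, -0.1, -0.1]
width: 0.0315
finger_force: 29.8
```

Request:
{"method": "move_arm", "body": {"deltas": [0,0,-1.745,10.4,-2,0,1,0,0,-1.745,10.4,-2,0,1,0,0,-1.745,10.4,-2,0,1,0,0,-1.745,10.4,-2,0,1,0,0,-1.745,10.4,-2,0,1,0,0,-1.745,10.4,-2,0,1,0,0,-1.745,10.4,-2,0,1,0,0,-1.745,10.4,-2,0,1]}}

```text
time: 4.15
tool_pos: [0.4346, 0.1064, 0.054]
ee_rot: [-3.141, -0.001, 2.801]
wrist_force: [0.6, -0.4, 0.2]
width: 0.0321
finger_force: 29.8
```

Request:
{"method": "move_arm", "body": {"deltas": [0,0,-0.545,0,0,0,1,0,0,-0.545,0,0,0,1,0,0,-0.545,0,0,0,1,0,0,-0.545,0,0,0,1,0,0,-0.545,0,0,0,1,0,0,-0.545,0,0,0,1]}}

```text
time: 4.75
tool_pos: [0.4347, 0.1064, 0.0545]
ee_rot: [-3.142, -0.001, -2.945]
wrist_force: [-0.0, 0.2, -0.1]
width: 0.0318
finger_force: 29.8
```

Run:
```python
from h import *
o=robot.get_obs();print(o['tool_pos'],o['ee_rot'])
s=snap('scene');P=s['image'][130:300,180:420]
cv2.imwrite('pics/s1.png',cv2.cvtColor(cv2.resize(P,(720,510),interpolation=cv2.INTER_CUBIC),cv2.COLOR_RGB2BGR))
```

```text
[0.43474607 0.10636765 0.05448869] [-3.14156901e+00 -1.17335601e-03 -2.94542896e+00]
```

View pics/s1.png

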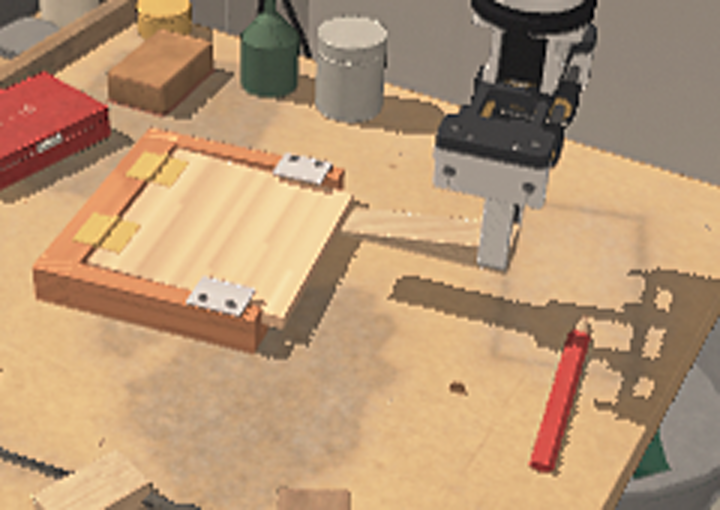

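Request:
{"method": "move_arm", "body": {"deltas": [0,0,0,0,0,2.5,1,0,0,0,0,0,4,1,0,0,0,0,0,4.6,1,0,0,0,0,0,4.9,1,0,0,0,0,0,4.9,1,0,0,0,0,0,4.9,1]}}

```text
time: 5.4
tool_pos: [0.4359, 0.1065, 0.0071]
ee_rot: [-3.141, 0.002, -2.944]
wrist_force: [0.5, 0.3, -0.2]
width: 0.0318
finger_force: 29.8
```

Request:
{"method": "move_arm", "body": {"deltas": [0,0,0,-1,0,0,1,0,0,0,-2,0,0,1,0,0,0,-3,0,0,1,0,0,0,-4,0,0,1,0,0,0,-4.5,0,0,1,0,0,0,-5,0,0,1,0,0,0,-5,0,0,1]}}

```text
time: 6.1
tool_pos: [0.4848, 0.1163, 0.0062]
ee_rot: [-3.141, -0.0, -2.943]
wrist_force: [-0.3, -0.5, -0.4]
width: 0.0321
finger_force: 29.8
```

Request:
{"method": "move_arm", "body": {"deltas": [0,0,0,-0.5,0,0.05,1,0,0,0,-1,0,0.1,1,0,0,0,-1.5,0,0.1,1,0,0,0,-2,0,0.1,1,0,0,0,-2,0,0.1,1]}}

```text
time: 6.6
tool_pos: [0.5025, 0.1199, 0.0054]
ee_rot: [-3.141, -0.004, -2.943]
wrist_force: [-5.6, -0.9, 4.3]
width: 0.0314
finger_force: 29.8
```

Run:
```python
from h import *
o=robot.get_obs();print(o['tool_pos'],o['wrist_force'])
s=snap('scene');P=s['image'][130:300,180:420]
cv2.imwrite('pics/s2.png',cv2.cvtColor(cv2.resize(P,(720,510),interpolation=cv2.INTER_CUBIC),cv2.COLOR_RGB2BGR))
```

```text
[0.50253422 0.11994592 0.00538512] [-5.55196721 -0.9488013   4.25088827]
```

View pics/s2.png

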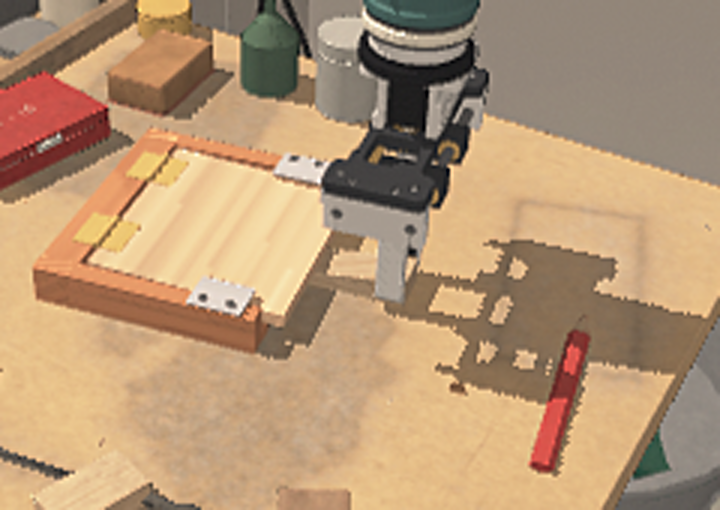

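The wedge's tip is under the flap, with about 5.6 N of resistance, and it's lined up with the middle. I'll push a bit further while gripped, then let go and push on the butt.

Request:
{"method": "move_arm", "body": {"deltas": [0,0,0,-0.4,0,0,1,0,0,0,-0.8,0,0,1,0,0,0,-1.2,0,0,1,0,0,0,-1.2,0,0,1]}}

```text
time: 7.05
tool_pos: [0.5143, 0.1223, 0.0053]
ee_rot: [-3.141, -0.004, -2.943]
wrist_force: [-4.9, -0.6, 4.8]
width: 0.0314
finger_force: 29.8
```

Request:
{"method": "move_arm", "body": {"deltas": [0,0,0,0,0,0,-0.2,0,0,0,0,0,0,-0.2,0,0,0,0,0,0,-0.2,0,0,0,0,0,0,-0.2,0,0,0,2,0,0,-0.2,0,0,0,4.5,0,0,-0.2,0,0,0,4.5,0,0,1,0,0,0,4.5,0,0,1]}}

```text
time: 7.85
tool_pos: [0.472, 0.1138, 0.0056]
ee_rot: [-3.141, 0.001, -2.943]
wrist_force: [0.1, 0.5, 0.2]
width: 0.0438
finger_force: 0.0
```

Request:
{"method": "move_arm", "body": {"deltas": [0,0,0,0,0,0,1,0,0,0,0,0,0,1,0,0,0,0,0,0,1,0,0,0,0,0,0,1,0,0,0,0,0,0,1,0,0,0,0,0,0,1,0,0,0,0,0,0,1,0,0,0,0,0,0,1]}}

```text
time: 8.65
tool_pos: [0.4715, 0.1137, 0.0053]
ee_rot: [-3.142, 0.0, -2.943]
wrist_force: [0.2, 1.1, 0.2]
width: 0.0006
finger_force: 0.0
```

Run:
```python
from h import *
o=robot.get_obs();print(o['tool_pos'],o['width'])
s=snap('wrist','w2.png');np.save('w2.npy',dict(s=s,o=o),allow_pickle=True)
```

```text
[0.47145892 0.1137248  0.00529733] 0.0005879675885063398
```

View pics/w2.png

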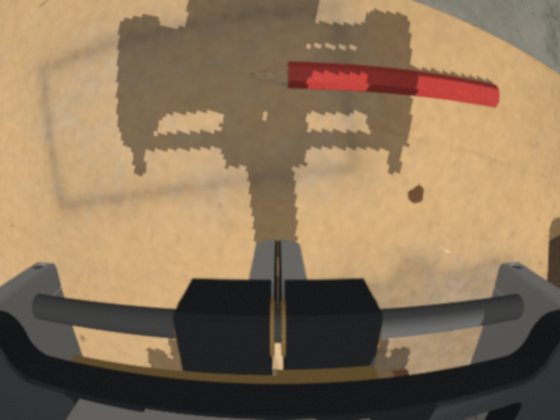

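Fingers are shut and in line with the butt, with a gap of about 25 mm (the picture shows the closed fingers around (278,260); the wedge is out of view). Now I'll push on the butt.

Request:
{"method": "move_arm", "body": {"deltas": [0,0,0,-1,0,0,1,0,0,0,-2,0,0,1,0,0,0,-2.4,0,0,1,0,0,0,-2.7,0,0,1,0,0,0,-3.0,0,0,1,0,0,0,-3.0,0,0,1]}}

```text
time: 9.3
tool_pos: [0.4995, 0.1191, 0.0048]
ee_rot: [-3.141, -0.005, -2.943]
wrist_force: [-4.2, -1.5, 3.6]
width: 0.0003
finger_force: 2.4
```

Request:
{"method": "move_arm", "body": {"deltas": [0,0,0,-0.1,0,0,1,0,0,0,-0.2,0,0,1,0,0,0,-0.3,0,0,1,0,0,0,-0.4,0,0,1,0,0,0,-0.4,0,0,1]}}

```text
time: 9.8
tool_pos: [0.5029, 0.12, 0.0048]
ee_rot: [-3.141, -0.005, -2.943]
wrist_force: [-5.5, -2.5, 3.7]
width: 0.0004
finger_force: 2.9
```

Request:
{"method": "move_arm", "body": {"deltas": [0,0,0,-0.1,0,0,1,0,0,0,-0.2,0,0,1,0,0,0,-0.3,0,0,1,0,0,0,-0.4,0,0,1,0,0,0,-0.4,0,0,1]}}

```text
time: 10.3
tool_pos: [0.5068, 0.1209, 0.0048]
ee_rot: [-3.142, -0.005, -2.943]
wrist_force: [-5.7, -0.8, 3.9]
width: 0.0005
finger_force: 2.9
```

Request:
{"method": "move_arm", "body": {"deltas": [0,0,0,-0.1,0,0,1,0,0,0,-0.2,0,0,1,0,0,0,-0.3,0,0,1,0,0,0,-0.3,0,0,1]}}

```text
time: 10.7
tool_pos: [0.5098, 0.1215, 0.0048]
ee_rot: [3.142, -0.005, -2.943]
wrist_force: [-5.5, -1.2, 3.0]
width: 0.0001
finger_force: 2.9
```

Request:
{"method": "move_arm", "body": {"deltas": [0,0,0,-0.1,0,0,1,0,0,0,-0.2,0,0,1,0,0,0,-0.3,0,0,1,0,0,0,-0.3,0,0,1]}}

```text
time: 11.1
tool_pos: [0.5127, 0.1221, 0.0048]
ee_rot: [3.141, -0.005, -2.943]
wrist_force: [-5.4, -0.7, 3.8]
width: 0.0006
finger_force: 2.9
```

Request:
{"method": "move_arm", "body": {"deltas": [0,0,0,-0.1,0,0,1,0,0,0,-0.2,0,0,1,0,0,0,-0.3,0,0,1,0,0,0,-0.3,0,0,1]}}

```text
time: 11.5
tool_pos: [0.5156, 0.1227, 0.0048]
ee_rot: [3.142, -0.005, -2.943]
wrist_force: [-5.2, -1.0, 3.1]
width: 0.0004
finger_force: 2.9
```

Request:
{"method": "move_arm", "body": {"deltas": [0,0,0,-0.1,0,0,1,0,0,0,-0.2,0,0,1,0,0,0,-0.2,0,0,1]}}

```text
time: 11.8
tool_pos: [0.5176, 0.1231, 0.0048]
ee_rot: [3.141, -0.005, -2.943]
wrist_force: [-5.7, -0.8, 3.1]
width: 0.0002
finger_force: 2.9
```

Request:
{"method": "move_arm", "body": {"deltas": [0,0,0,-0.1,0,0,1,0,0,0,-0.2,0,0,1,0,0,0,-0.2,0,0,1]}}

```text
time: 12.1
tool_pos: [0.5196, 0.1235, 0.0048]
ee_rot: [3.142, -0.005, -2.943]
wrist_force: [-5.2, -0.9, 3.1]
width: 0.0008
finger_force: 2.8
```

Request:
{"method": "move_arm", "body": {"deltas": [0,0,0,-0.1,0,0,1,0,0,0,-0.2,0,0,1,0,0,0,-0.2,0,0,1]}}

```text
time: 12.4
tool_pos: [0.5216, 0.1239, 0.0048]
ee_rot: [3.141, -0.005, -2.943]
wrist_force: [-5.9, -1.1, 4.2]
width: 0.0007
finger_force: 2.8
```

Request:
{"method": "move_arm", "body": {"deltas": [0,0,0,-0.1,0,0,1,0,0,0,-0.2,0,0,1,0,0,0,-0.2,0,0,1]}}

```text
time: 12.7
tool_pos: [0.5235, 0.1243, 0.0048]
ee_rot: [3.141, -0.005, -2.943]
wrist_force: [-5.4, -1.8, 3.5]
width: 0.0002
finger_force: 2.8
```

Run:
```python
from h import *
s0=np.load('top.npy',allow_pickle=True).item();P0=cloud(s0);s=snap('top','top2.png');P=cloud(s)
for rc in [(207,275),(195,285),(185,285),(170,285),(160,290),(200,262),(205,310)]: print(rc,P0[rc].round(4),P[rc].round(4))
```

```text
(207, 275) [0.5716 0.1854 0.022 ] [0.4983 0.1785 0.3863]
(195, 285) [0.6038 0.1594 0.0283] [0.5187 0.1614 0.3936]
(185, 285) [0.6315 0.16   0.0281] [0.5377 0.1618 0.3898]
(170, 285) [0.6733 0.1609 0.0287] [0.6738 0.1609 0.0267]
(160, 290) [0.7012 0.1479 0.0309] [0.7023 0.1479 0.0274]
(200, 262) [0.5878 0.2204 0.0317] [0.5875 0.2203 0.0333]
(205, 310) [0.5796 0.0914 0.0204] [0.5034 0.117  0.3865]
```

Occluded by the arm. I'll carry on by force.

Request:
{"method": "move_arm", "body": {"deltas": [0,0,0,-0.1,0,0,1,0,0,0,-0.2,0,0,1,0,0,0,-0.2,0,0,1]}}

```text
time: 13.05
tool_pos: [0.5243, 0.1245, 0.0048]
ee_rot: [3.141, -0.008, -2.943]
wrist_force: [-8.3, -2.5, 5.9]
width: 0.0003
finger_force: 4.4
```

Request:
{"method": "move_arm", "body": {"deltas": [0,0,0,-0.1,0,0,1,0,0,0,-0.2,0,0,1,0,0,0,-0.2,0,0,1]}}

```text
time: 13.35
tool_pos: [0.5245, 0.1245, 0.0048]
ee_rot: [3.142, -0.012, -2.943]
wrist_force: [-12.5, -3.5, 9.6]
width: 0.0003
finger_force: 6.7
```

Request:
{"method": "move_arm", "body": {"deltas": [0,0,0,-0.1,0,0,1,0,0,0,-0.2,0,0,1,0,0,0,-0.2,0,0,1]}}

```text
time: 13.65
tool_pos: [0.5247, 0.1246, 0.0048]
ee_rot: [-3.142, -0.016, -2.943]
wrist_force: [-17.0, -4.4, 14.0]
width: 0.0004
finger_force: 9.0
```

Request:
{"method": "move_arm", "body": {"deltas": [0,0,0,-0.1,0,0,1,0,0,0,-0.15,0,0,1,0,0,0,-0.15,0,0,1]}}

```text
time: 13.95
tool_pos: [0.5247, 0.1246, 0.0049]
ee_rot: [-3.141, -0.019, -2.943]
wrist_force: [-21.5, -4.7, 15.6]
width: 0.0005
finger_force: 10.7
```

There is some downward load at the butt. I'll relieve it a little while holding the push, so the force drives the wedge straight in.

Request:
{"method": "move_arm", "body": {"deltas": [0,0,0,0,0,-0.1,1,0,0,0,0,0,-0.2,1,0,0,0,0,0,-0.2,1]}}

```text
time: 14.25
tool_pos: [0.5249, 0.1246, 0.0049]
ee_rot: [3.142, -0.019, -2.943]
wrist_force: [-16.5, -3.9, 7.6]
width: 0.0004
finger_force: 8.3
```

Request:
{"method": "move_arm", "body": {"deltas": [0,0,0,-0.1,0,0,1,0,0,0,-0.2,0,0,1,0,0,0,-0.2,0,0,1]}}

```text
time: 14.55
tool_pos: [0.525, 0.1247, 0.0049]
ee_rot: [-3.142, -0.024, -2.943]
wrist_force: [-21.1, -5.6, 11.4]
width: 0.0002
finger_force: 10.8
```

Request:
{"method": "move_arm", "body": {"deltas": [0,0,0,-0.1,0,-0.1,1,0,0,0,-0.2,0,-0.1,1,0,0,0,-0.2,0,-0.1,1]}}

```text
time: 14.85
tool_pos: [0.5251, 0.1247, 0.005]
ee_rot: [3.142, -0.028, -2.943]
wrist_force: [-23.0, -5.0, 9.9]
width: 0.0001
finger_force: 12.0
```

Request:
{"method": "move_arm", "body": {"deltas": [0,0,0,0.5,0,0,1,0,0,0,1,0,0,1,0,0,0,3,0,0,1,0,0,0,6,0,0,1,0,0,0,9,0,-4,1,0,0,0,13,0,-8,1,0,0,0,17,0,-12,1,0,0,0,17,0,-15,1]}}

```text
time: 15.65
tool_pos: [0.3676, 0.0931, 0.1593]
ee_rot: [3.142, 0.0, -2.943]
wrist_force: [0.9, 0.9, -0.4]
width: 0.0008
finger_force: 0.0
```

Run:
```python
from h import *
print(robot.get_obs()['tool_pos'])
s0=np.load('top.npy',allow_pickle=True).item();P0=cloud(s0);s=snap('top');P=cloud(s)
for rc in [(207,275),(195,285),(185,285),(170,285),(200,262),(205,310)]: print(rc,P0[rc].round(4),P[rc].round(4))
# flap tilt: plane fit in rest frame over the flap area
o=np.array([.560,.133]);ex=np.array([.979,.203]);ey=np.array([-.203,.979])
for Q in(P0,P):
    a=(Q[...,:2]-o)@ex;b=(Q[...,:2]-o)@ey;m=(a>.008)&(a<.12)&(abs(b)<.065)&(Q[...,2]<.06)&(Q[...,2]>.005)
    print(m.sum(),np.polyfit(a[m],Q[...,2][m],1))
t=s['image'][140:260,230:390];c=snap('scene')['image'][150:270,180:340]
cv2.imwrite('pics/end.png',cv2.cvtColor(cv2.resize(np.vstack([t,c]),(400*1,600),interpolation=cv2.INTER_CUBIC),cv2.COLOR_RGB2BGR))
```

```text
[0.36762937 0.09312574 0.15933088]
(207, 275) [0.5716 0.1854 0.022 ] [0.5693 0.1852 0.0332]
(195, 285) [0.6038 0.1594 0.0283] [0.6036 0.1594 0.0291]
(185, 285) [0.6315 0.16   0.0281] [0.6304 0.16   0.0323]
(170, 285) [0.6733 0.1609 0.0287] [0.6742 0.1609 0.0256]
(200, 262) [0.5878 0.2204 0.0317] [0.5875 0.2204 0.033 ]
(205, 310) [0.5796 0.0914 0.0204] [0.5772 0.0923 0.0323]
1962 [0.05303028 0.02173427]
1951 [-0.00092862  0.02963506]
```

View pics/end.png

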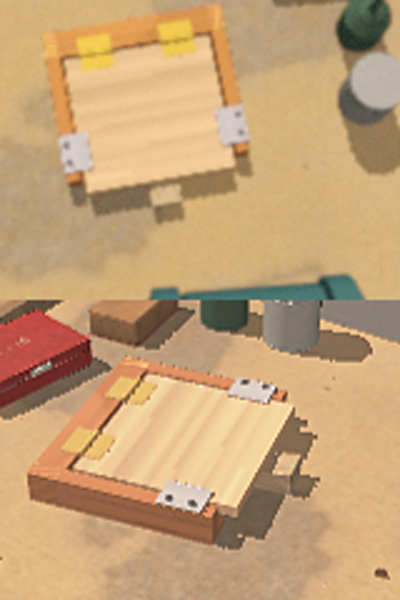

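The flap now fits level (slope 0.053 before, -0.001 now). The wedge's butt shows centred under the edge at about (167,197) in the upper half of the picture. It was jammed with about 23 N, and the robot is clear.

```bash
python3 -c "
from bench import robot;print(robot.close_job())"
```

```text
the job is handed in; nothing more can be done
None
```

The job is handed in, with no verdict returned: the wedge is pushed straight in under the middle of the flap with about 23 N at the end, the flap measured level (slope about 0.001 rad), the jam force itself could not be measured, and I saw nothing else on the bench move.

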